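Lock the index collar with its pin

ROBOT

A 7-joint arm with a two-finger parallel gripper is mounted at the origin on a cart in front of the work surface, level with it; the furniture and walls round the work are solid. World frame = base frame: x ahead of the robot, y to its left, z up, the work surface at z = 0. Lengths are in m, angles in rad, forces in N, time in s.
With the tool pointing down it reaches from about 0.35 to 0.9 m from the base axis. Payload 8.1 kg.
Tool frame: the origin (TCP) lies midway between the tips of the shut fingers; the grasp point (between the pads) lies 19 mm behind it; z points along the fingers, y is the direction in which the jaws open and shut (so a half turn about z gives the same grasp; the last joint's range is limited). The gripper opens to 92 mm and grips with 3 to 60 N. Pads are 19 mm wide; open, the fingers measure 130 mm over their backs; the gripper's body (75 mm by 190 mm) begins 47 mm behind the grasp point.
Start: joints at [-1.312, 0.434, 0.025, 1.573, -0.012, 1.134, -0.075], TCP at [0.221, 0.585, 0.227] pointing down, gripper open.
Joint ranges: [-2.62, 2.62], [-0.44, 2.09], [-1.27, 1.32], [0.08, 2.57], [-1.32, 4.46], [0.12, 2], [-2.74, 2.74]. Speed limits (rad/s): [2.22, 2.22, 3.01, 3.01, 3.14, 3.14, 3.14].

INTERFACE

Orientations are given as a rotation vector (axis times angle).
In Python, from cell import monitor, get_image, get_calibration, workorder, look_for, masks_of gives the robot as it stands.
- The arm moves only by the shell command python3 -m crank 'ROWS' [FORCE]. ROWS is JSON, a list of rows, each a list of 3 entries, a list of its own where there are three numbers: the shift along the tool's x, y, z in cm, then the turn about the tool's z in degrees, then the closure in counts, from 0 (fully open) to 255 (shut). A call has 1 to 5 rows; each row shifts and turns the commanded pose from where the row before left it, along the tool's axes as they then stand; what a row does not reach is not made up. A row lasts 1/10 s, in which the tool goes at most 50 mm and 8.59 degrees, less where a joint would pass 70% of its speed; a pose out of reach is approached as far as the arm can. A call with a gripper value outside its range is refused whole. The fingers move at their own pace and stop on an object; FORCE is the grip in N (left out, the last holds). Time passes only in rows, so rows that do not move let the fingers close. It gives the time, the measured TCP pose, the force and the opening at its end, in the units of the state.
- monitor.observe(): the state, without advancing time (a new reading comes with each control period).
- get_image(name): name is "scene" or "top" or "wrist"; returns (picture, depth): 384x512x3 uint8, red, green, blue; 384x512 float32, m along the optical axis (not along the pixel's ray), 0 where there is no reading.
- get_calibration(name): a dict with "fx", "fy", "cx", "cy" (pixels), "R" (3x3) and "t" (3): a world point X has camera coordinates R X + t. Camera axes: x right, y down, z forward; pixel columns grow to the right and rows downward; lengths in m; the calibration is good to about 2 mm. A picture is of the moment at which its call begins: read the wrist's pose just before it. get_calibration takes no time and is no camera call; for the wrist camera it gives the pose at the moment of the call.
- workorder.sign_off(): hands the job in, once; it reports no verdict.
Trained networks look in the newest picture that a camera, given by its name, has taken for a name from the list of things; names that differ only in an ending like _2 or _b are one class to them, and where a whole thing is asked for, a point or a joint stands for the part that bears it (a point fixed in the world has none). Each returns a list of dicts, best first, with "score" (0 to 1); they miss things now and then, are a little off and sometimes report something else, mostly with a low value. They report only what shows in the picture. A call takes as long as a camera call.
- look_for(label, camera): "location" ([x, y, z] in m, in world coordinates, good to about 4 mm: the middle of the surface that is visible of it).
- masks_of(label, camera): "region" (384x512 bool, what is visible of it).
The state is a dict: "clock": time; "joints": joint angles; "dq": joint speeds; "joint_efforts": joint torques, N m; "position": TCP position; "ee_rot": TCP orientation; "force": force on the tool from outside, world axes, zero at the start; "ft_torque": the same for the moment, N m; "width": opening from 0.0 (shut) to 1.0 (fully open).
Only numpy, scipy, OpenCV 4.12 (cv2) and the standard library are available. Lean on these libraries where they do the work, as an engineer would, in place of code of your own. Each camera call takes 0.05 s, during which the arm holds its last target.

TASK

Lock the little indexing fixture: take the red-headed index pin from its wooden block and stand it in the hole of the fixture's guide arm, so that its foot rests on the brass collar below. Then turn the collar gently by its black knob, feeling for the moment when the pin drops into one of the collar's holes and stops it from turning; do not force it further. Finally press the pin fully home, gently, until its red head sits on the guide arm, and leave it there; do not disturb the hammer, the calipers or the loupe.

Things in the scene. Friction and masses are not known exactly. Their poses are not given: they have to be found in the camera images.
- fixture: Indexing fixture, screwed down: grey drop-shaped base 16 mm thick, 124 mm across, a brass collar with a black knob on it, and a steel guide arm on its own +y side (bracket reaches y = 88 mm). Origin on the bench under the collar's axis, z up. Pin and fixture are spoilt when their contacts add up to over 40 N: a twist of about 0.4 N m on the blocked knob, or 40 N on the pin, is too much.
- collar_center (a point): Centre of the brass collar's top face, 28 mm above the bench (point fixed to the base: does not turn). Collar 110 mm across, 10 mm thick, turns either way about the vertical without stops, drag 0.03 N m. Six upright 12 mm through-holes, 60 degrees apart, 44 mm from the axis. Its angle is not measured; at the start the nearest hole is 14 to 30 degrees, the next at most 46, from the guide hole.
- base_hole (a point): Mouth of the 12 mm hole in the base under the guide hole, 16 mm above the bench. When a collar hole comes between (within about 2 degrees), the standing pin drops some 18 mm by its own weight into the base and blocks the collar. A sprung ball in this hole then stops its foot; 2 to 10 N on the head push it the last 8 mm home, where the ball holds it. Twisting the collar makes the pin bind.
- guide_hole (a point): Mouth of the hole in the guide arm: on its axis, at the arm's top face, 44 mm above the bench, 44 mm from the collar's axis along the fixture's +y. The vertical hole is 12 mm in diameter with a 2 mm countersink; the arm is 12 mm thick (32 to 44 mm above the bench) and 24 mm wide round the hole.
- knob_center (a point): Point on the axis of the black, fluted, grippy rubber knob, 60 mm above the bench (fixed to the base: does not turn). The knob is 40 mm in diameter and reaches from 29 to 75 mm above the bench; it turns with the collar. Grip it across at about this height, the two fingers in line with the fixture's x axis (up to 30 degrees off stays clear of guide arm and pin).
- index_pin: Index pin, about 45 g: steel shank 10 mm thick, 42 mm long, foot tapered to 6 mm over 3 mm; red cylindrical head on top, 16 mm in diameter, 18 mm high. Origin at the centre of its foot, z towards the head. Starts upright in the block, foot 10 mm, head 52 to 70 mm above the bench. On the collar: foot 28 mm, head top 88 mm up. Fully home: foot 2 mm, head top 62 mm up.
- pin_block: Wooden block, 46 x 46 x 40 mm, fixed to the bench, with a 13 mm hole in its middle, 30 mm deep, that holds the pin at the start. Origin at the centre of its underside.
- hammer: Small hammer with wooden handle, 217 mm long, a bystander lying on the bench. Origin under its middle.
- caliper: Sliding calipers, 159 mm long, a bystander lying on the bench. Origin under its middle.
- loupe: Small round loupe, 22 mm across and 14 mm high, a bystander on the bench. Origin at the centre of its underside.

How it is judged:
On the way, in this order (a step that is already met when the one before it is completed fails the run):
1. the pin stands in the guide hole with its foot on the collar (horizontal distance between index_pin and guide_hole below 0.006 m and z of index_pin in the frame of fixture between 0.024 and 0.033 m), for 0.2 s.
2. the pin has dropped through the collar into the base (horizontal distance between index_pin and guide_hole below 0.006 m and z of index_pin in the frame of fixture below 0.0175 m), for 0.1 s.
At the end, for the whole second after the job is handed in: The index pin is in the guide hole (foot within 5 mm of its axis), upright, at rest, pressed home through the collar into the base: its foot at most 4.5 mm above the bench (2 mm when the head sits on the guide arm) (horizontal distance between index_pin and guide_hole below 0.005 m and z of index_pin in the frame of fixture below 0.0045 m and angle between index_pin's own z axis and vertical below 0.12 rad and linear speed of index_pin below 0.02 m/s); the robot touches nothing.
It fails at once if pin and fixture press on each other with more than 40 N (all their contacts added up) (contact force between index_pin and fixture above 40 N).
It fails at once if the hammer is moved more than 30 mm (distance of hammer from where it was at the start of the episode above 0.03 m).
It fails at once if the calipers are moved more than 30 mm (distance of caliper from where it was at the start of the episode above 0.03 m).
It fails at once if the loupe is moved more than 30 mm (distance of loupe from where it was at the start of the episode above 0.03 m).
It also fails if it takes over 67 s, if anything falls off the work surface, if the arm or the gripper's body presses on something with over 40 N, if the wrist force passes 120 N, or if a joint passes its speed limit or range.

## Working session

There is one attempt and no reset: what is moved stays moved. The work goes in short steps, Python scripts to look and compute and a shell command to move; the robot and the scene stay as the last step left them, time stands still between calls to the robot, and variables do not carry over. Pictures are saved under pics/ and viewed, and the job is handed in when it is done.

```bash
ls; mkdir -p pics; python3 - <<'E'
from cell import *
import cv2
s=monitor.observe();print(s)
for n in ["scene","top","wrist"]:
    im,d=get_image(n);cv2.imwrite(f"pics/{n}0.png",im[:,:,::-1])
    c=get_calibration(n);print(n,c)
    for l in ["fixture","index_pin","pin_block","hammer","caliper","loupe"]:
        r=look_for(l,n);print(l,[(round(x['score'],2),[round(float(v),4) for v in x['location']]) for x in r[:2]])
E
```

```text
pics
{'clock': 0.0, 'joints': array([-1.31159785,  0.43521968,  0.02499298,  1.57411462, -0.01159873,
        1.13398995, -0.07510531]), 'dq': array([ 0.00050785, -0.00107296,  0.00098923, -0.00183056,  0.00127013,
        0.00062342, -0.00053947]), 'joint_efforts': array([-1.21255263e-03, -6.67855453e+01,  9.84328799e-01, -3.14454138e+01,
       -6.07521040e-02,  4.31434333e-02,  1.68864899e-04]), 'position': array([0.22110511, 0.58402869, 0.22594048]), 'ee_rot': array([-5.65336565e-01, -3.09017082e+00,  2.48322887e-03]), 'force': array([ 0.60346144,  0.56110379, -0.1329421 ]), 'ft_torque': array([-0.02941389,  0.02666758, -0.01359962]), 'width': 0.997428441657041}
scene {'fx': 351.3697956963251, 'fy': 351.3697956963251, 'cx': 256.93574737836144, 'cy': 189.22729074787705, 'R': array([[ 0.7804043 , -0.62524745,  0.00589623],
       [-0.28750162, -0.36718791, -0.88459927],
       [ 0.55525846,  0.68864989, -0.46631467]]), 't': array([-0.35833703,  0.14718128,  0.66596153])}
fixture [(0.65, [0.4349, -0.1133, 0.026])]
index_pin [(0.54, [0.4418, 0.0637, 0.0581])]
pin_block [(0.65, [0.430
[... 538 characters left out ...]
 [(0.84, [0.4474, -0.0918, 0.0258]), (0.4, [0.4228, -0.3206, 0.012])]
index_pin [(0.6, [0.4489, 0.0644, 0.0712])]
pin_block [(0.62, [0.439, 0.0604, 0.0392]), (0.57, [0.4495, -0.0924, 0.0266])]
hammer [(0.91, [0.424, -0.3202, 0.0137])]
caliper [(0.91, [0.3055, -0.1793, 0.0042])]
loupe [(0.48, [0.5059, 0.2239, 0.0152])]
wrist {'fx': 303.43379096616974, 'fy': 303.43379096616974, 'cx': 256.17284111128396, 'cy': 191.8836258316499, 'R': array([[ 0.35337569,  0.93548099,  0.00097334],
       [ 0.8997989 , -0.34018112,  0.27320093],
       [ 0.25590539, -0.09566676, -0.9619565 ]]), 't': array([-0.62570103, -0.03357987,  0.38994309])}
fixture []
index_pin []
pin_block []
hammer []
caliper []
loupe []
```

View pics/scene0.png

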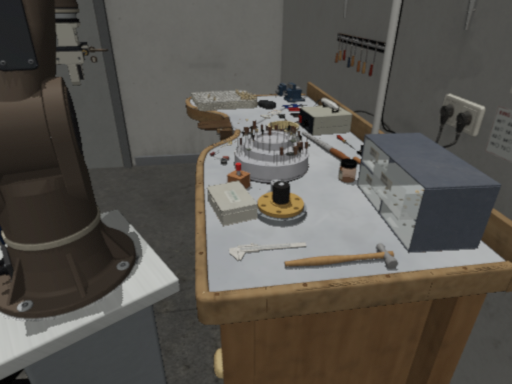

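View pics/top0.png

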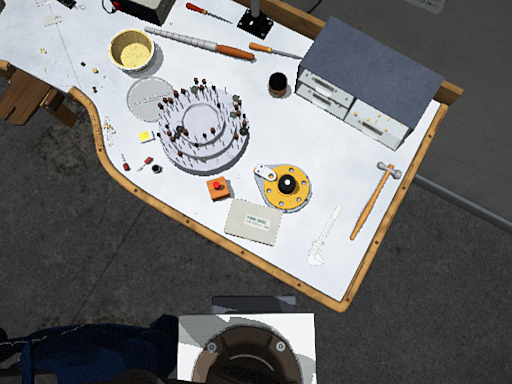

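```bash
cat > h.py <<'E'
import numpy as np, cv2
from cell import *
from scipy.spatial.transform import Rotation as Rn
def ray(c,u,v,z):
    R=np.array(c['R']);t=np.array(c['t']);o=-R.T@t
    d=R.T@np.array([(u-c['cx'])/c['fx'],(v-c['cy'])/c['fy'],1]);return o+d*(z-o[2])/d[2]
def proj(c,X):
    p=np.array(c['R'])@np.array(X)+np.array(c['t']);return p[0]/p[2]*c['fx']+c['cx'],p[1]/p[2]*c['fy']+c['cy']
def cloud(c,d):
    v,u=np.indices(d.shape);P=np.stack([(u-c['cx'])/c['fx']*d,(v-c['cy'])/c['fy']*d,d],-1)
    return (P-np.array(c['t']))@np.array(c['R'])
def crop(im,u0,v0,w,h,k,name):
    cv2.imwrite(name,cv2.resize(im[v0:v0+h,u0:u0+w,::-1],None,fx=k,fy=k,interpolation=cv2.INTER_CUBIC))
E
python3 - <<'E'
from h import *
im,d=get_image("top");c=get_calibration("top")
crop(im,190,150,140,105,5,"pics/topc.png")
P=cloud(c,d)
for z0,z1,n in [(.065,.08,'knob'),(.04,.05,'arm'),(.025,.031,'collar')]:
    m=(P[...,2]>z0)&(P[...,2]<z1)&(abs(P[...,0]-.45)<.1)&(P[...,1]<-.0)&(P[...,1]>-.17)&(d>0)
    print(n,m.sum(),P[m].mean(0),P[m].min(0),P[m].max(0))
m=(P[...,2]>.06)&(abs(P[...,0]-.445)<.04)&(abs(P[...,1]-.065)<.03)
print(m.sum(),P[m].mean(0))
for l in ["pin_block","index_pin","fixture","collar_center","guide_hole","knob_center"]:
    for r in masks_of(l,"top")[:2]:
        g=r['region'];v,u=np.nonzero(g);print(l,r['score'],u.mean(),v.mean(),g.sum(),u.min(),u.max(),v.min(),v.max())
E
```

```text
knob 239 [ 0.44704682 -0.10032618  0.07468053] [ 0.42811474 -0.12130769  0.06533006] [ 0.46735944 -0.08149756  0.0795898 ]
arm 927 [ 0.39830055 -0.04201505  0.04332985] [ 0.35007978 -0.11357543  0.04001649] [ 5.04523712e-01 -7.04634174e-05  4.96823806e-02]
collar 965 [ 0.44460037 -0.10199661  0.0280276 ] [ 0.39353752 -0.15430503  0.02500684] [ 0.50131676 -0.00233002  0.03095292]
39 [0.44666771 0.06634567 0.06945144]
pin_block 0.75 217.92248062015503 189.53488372093022 387 207 229 177 201
pin_block 0.3 283.04733178654294 186.36844547563805 2155 254 310 164 213
index_pin 0.59 216.51111111111112 185.46666666666667 45 213 220 182 189
fixture 0.86 282.909594095941 186.50645756457564 2168 254 310 164 213
collar_center 0.9 282.8942394239424 186.47929792979298 2222 254 311 164 213
guide_hole 0.8 282.79455216989845 186.49815327793166 2166 254 310 164 213
knob_center 0.68 283.28209764918626 186.3499095840868 2212 254 311 164 213
```

View pics/topc.png

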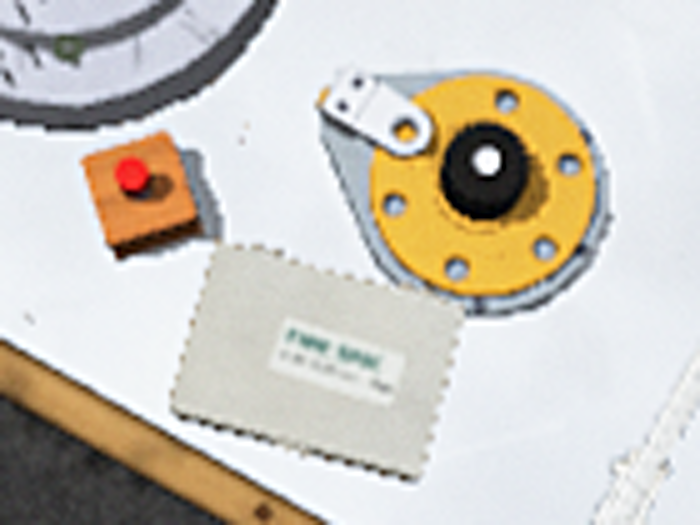

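```bash
python3 - <<'E'
from h import *
c=get_calibration("top")
f=lambda x,y,z:ray(c,190+x/5-.4,150+y/5-.4,z)
g=f(407,130,.044)
H=[f(x,y,.028) for x,y in [(507,101),(570,164),(545,248),(456,268),(395,204)]]
H=np.array(H)[:,:2]
A=np.c_[2*H,np.ones(5)];s=np.linalg.lstsq(A,(H**2).sum(1),rcond=None)[0];ctr=s[:2]
print(ctr,np.sqrt(s[2]+ctr@ctr),"knobtop",f(485,165,.075))
v=g[:2]-ctr;print("guide",g,np.linalg.norm(v),np.degrees(np.arctan2(v[1],v[0])))
a=np.degrees(np.arctan2(H[:,1]-ctr[1],H[:,0]-ctr[0]));print(a,a%60)
print("pin head",f(132,175,.07))
print("block corners",[f(x,y,.04).round(4) for x,y in [(84,160),(185,132),(200,212),(108,245)]])
im,d=get_image("top");P=cloud(c,d)
m=(P[...,2]>.02)&(P[...,1]>.0)&(P[...,1]<.12)&(abs(P[...,0]-.5)<.12)
print("ring z", P[150:172,190:230,2].max(), )
Q=P[90:180,150:255];print(np.percentile(Q[...,2],[5,50,90,99,100]))
w=P[205:240,228:282];print("box",np.percentile(w[...,2],[5,50,95]),w.reshape(-1,3).min(0),w.reshape(-1,3).max(0))
s=monitor.observe();R=Rn.from_rotvec(s['ee_rot']).as_matrix();print(R.round(3))
E
```

```text
[ 0.44925513 -0.10050818] 0.04389692858755871 knobtop [ 0.44749865 -0.09916417  0.075     ]
guide [ 0.47289836 -0.06376732  0.044     ] 0.0436908807238027 57.23817655729111
[ -17.51667743  -77.76475835 -137.70293003  161.4466749   102.33794785] [42.48332257 42.23524165 42.29706997 41.4466749  42.33794785]
pin head [0.4464352  0.06621477 0.07      ]
block corners [array([0.4614, 0.0929, 0.04  ]), array([0.4746, 0.044 , 0.04  ]), array([0.4347, 0.0367, 0.04  ]), array([0.4192, 0.0808, 0.04  ])]
ring z 1.0311794264007481
[-0.00164326  0.06080025  0.10235673  0.14034639  1.03117943]
box [0.00092517 0.0423935  0.04546784] [ 0.2188529  -0.08766967 -0.00527599] [0.40979543 0.04393503 1.03117943]
[[-0.935  0.354  0.   ]
 [ 0.354  0.935  0.   ]
 [-0.     0.    -1.   ]]
```

```bash
python3 - <<'E'
from h import *
c=get_calibration("top");im,d=get_image("top");P=cloud(c,d).reshape(-1,3)[d.ravel()>0]
c2=get_calibration("scene");im,d=get_image("scene");P=np.r_[P,cloud(c2,d).reshape(-1,3)[d.ravel()>0]]
P=P[(P[:,0]>.3)&(P[:,0]<.8)&(abs(P[:,1])<.3)&(P[:,2]<.3)]
pin=np.array([.4464,.0662])
for zm in (.045,.095):
  Q=P[(P[:,2]>zm)][:,:2]-pin; Q=Q[np.linalg.norm(Q,axis=1)>.03]
  print(zm,len(Q),(Q+pin)[Q[:,0].argsort()[:5]])
  for a in range(-110,75,10):
    t=np.radians(a);y=np.array([np.cos(t),np.sin(t)]);x=np.array([-y[1],y[0]])
    hx,hy=(.0375,.095) if zm>.06 else (.0095,.07)
    q=abs(np.c_[Q@x,Q@y])-[hx,hy];q=np.maximum(q,0);print(a,np.linalg.norm(q,axis=1).min().round(4),end='; ')
  print()
E
```

```text
0.045 19130 [[ 0.30790066 -0.05825809]
 [ 0.31027298 -0.05363488]
 [ 0.3148828  -0.05371116]
 [ 0.31498763 -0.0560641 ]
 [ 0.31501322 -0.04905011]]
-110 0.0025; -100 0.0132; -90 0.023; -80 0.0279; -70 0.0281; -60 0.024; -50 0.014; -40 0.0026; -30 0.0; -20 0.0; -10 0.0; 0 0.0; 10 0.0; 20 0.0; 30 0.0; 40 0.0; 50 0.0; 60 0.0; 70 0.0025; 
0.095 9889 [[0.50290187 0.11310995]
 [0.50435251 0.11500787]
 [0.50950932 0.14573929]
 [0.51018824 0.14649841]
 [0.51071783 0.14653407]]
-110 0.0; -100 0.01; -90 0.019; -80 0.0263; -70 0.0316; -60 0.0263; -50 0.0137; -40 0.0057; -30 0.0; -20 0.0; -10 0.0; 0 0.0; 10 0.0; 20 0.0; 30 0.0; 40 0.0; 50 0.0; 60 0.0; 70 0.0;
```

```bash
python3 -m crank '[[[-2.6,-2.7,0],0,0],[[-2.6,-2.7,0],0,0],[[-2.6,-2.7,0],0,0],[[-2.6,-2.7,0],0,0],[[-2.6,-2.7,0],0,0]]' 15; python3 -m crank '[[[-2.6,-2.7,0],0,0],[[-2.6,-2.7,0],0,0],[[-2.6,-2.7,0],0,0],[[-2.6,-2.7,0],0,0],[[-2.6,-2.7,0],0,0]]';python3 -m crank '[[[-2.6,-2.7,0],0,0],[[-2.6,-2.7,0],0,0],[[-2.6,-2.7,0],0,0],[[-2.6,-2.7,0],0,0],[[0,0,0],0,0]]'
```

```text
clock: 2.05
position: [0.2955, 0.4109, 0.2268]
ee_rot: [0.565, 3.09, 0.001]
force: [0.2, 0.3, 0.8]
width: 1.0
clock: 2.55
position: [0.3693, 0.2386, 0.227]
ee_rot: [0.565, 3.09, 0.001]
force: [0.6, -0.3, 0.6]
width: 0.998
clock: 3.05
position: [0.4295, 0.0974, 0.2271]
ee_rot: [0.576, 3.087, -0.001]
force: [-0.8, 1.1, -0.1]
width: 1.0
```

```bash
R='x'; python3 -m crank '[[[0,0,0],8.2,0],[[0,0,0],8.2,0],[[0,0,0],8.2,0],[[0,0,0],8.2,0],[[0,0,0],8.2,0]]'; python3 -m crank '[[[0,0,0],8.2,0],[[0,0,0],8.2,0],[[0,0,0],8.2,0],[[0,0,0],8.2,0],[[0,0,0],8.2,0]]';python3 -m crank '[[[0,0,0],8.2,0],[[0,0,0],8.2,0],[[0,0,0],8.2,0],[[0,0,0],8.2,0],[[0,0,0],8.2,0]]';python3 -m crank '[[[0,0,0],8.2,0],[[0,0,0],8.2,0],[[0,0,0],0,0]]'
cat >> h.py <<'E'
def st():
    s=monitor.observe();R=Rn.from_rotvec(s['ee_rot']).as_matrix()
    return s,R,np.degrees(np.arctan2(R[1,1],R[0,1]))
def go(target,yaw=None):
    s,R,a=st();print("t",s['clock'],"pos",s['position'].round(4),"yaw",a.round(2),"tilt",R[2].round(3),"F",s['force'].round(1),"T",s['ft_torque'].round(3),"w",round(s['width']*92,1))
    print("tool shift cm",(R.T@(np.array(target)-s['position'])*100).round(2),end='')
    if yaw is not None:print(" turn",round(-((yaw-a+180)%360-180),1))
E
python3 - <<'E'
from h import *
go([.4464,.0662,.12],-70)
print(monitor.observe()['joints'].round(2))
im,d=get_image("wrist");cv2.imwrite("pics/w1.png",im[:,:,::-1]);print(look_for("index_pin","wrist")[:2])
E
```

```text
clock: 3.55
position: [0.4277, 0.1027, 0.2268]
ee_rot: [-1.619, -2.692, -0.001]
force: [-0.4, 0.5, 0.1]
width: 1.001
clock: 4.05
position: [0.4277, 0.1028, 0.2268]
ee_rot: [-2.459, -1.955, -0.001]
force: [0.3, 0.2, -0.1]
width: 1.001
clock: 4.55
position: [0.4277, 0.1027, 0.2268]
ee_rot: [-2.988, -0.97, -0.0]
force: [0.3, 0.0, -0.0]
width: 0.996
clock: 4.85
position: [0.4277, 0.1027, 0.2268]
ee_rot: [-3.095, -0.539, -0.0]
force: [1.1, -0.4, 0.2]
width: 1.0
t 4.85 pos [0.4277 0.1027 0.2268] yaw -70.24 tilt [ 0. -0. -1.] F [ 1.1 -0.4  0.2] T [-0.087  0.132  0.046] w 92.0
tool shift cm [ 0.52  4.07 10.68] turn -0.2
[-0.85  0.13  0.56  2.03 -0.08  1.   -1.48]
[{'location': [0.4492, 0.065, 0.0717], 'score': 0.58}, {'location': [0.5057, 0.2241, 0.0116], 'score': 0.48}]
```

View pics/w1.png

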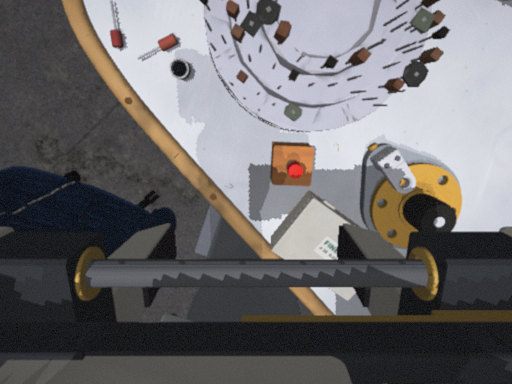

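```bash
python3 - <<'E'
from h import *
im,d=get_image("wrist");c=get_calibration("wrist")
hsv=cv2.cvtColor(im,cv2.COLOR_RGB2HSV)
m=((hsv[...,0]<8)|(hsv[...,0]>172))&(hsv[...,1]>170)&(hsv[...,2]>110)
sub=np.zeros_like(m);sub[155:190,280:312]=1;m&=sub
v,u=np.nonzero(m);print(u.mean(),v.mean(),u.min(),u.max(),v.min(),v.max(),m.sum())
P=cloud(c,d)[m];t=P[P[:,2]>.066];print(t.mean(0),len(t),t.min(0),t.max(0))
print(ray(c,u.mean(),v.mean(),.064))
crop(im,250,130,230,150,3,"pics/w1c.png")
E
```

```text
294.8770053475936 170.7860962566845 287 302 164 178 187
[0.44855374 0.06750998 0.07162819] 171 [0.44020169 0.05930083 0.06660513] [0.49621843 0.1283915  0.38491515]
[0.44711679 0.06629487 0.064     ]
```

View pics/w1c.png

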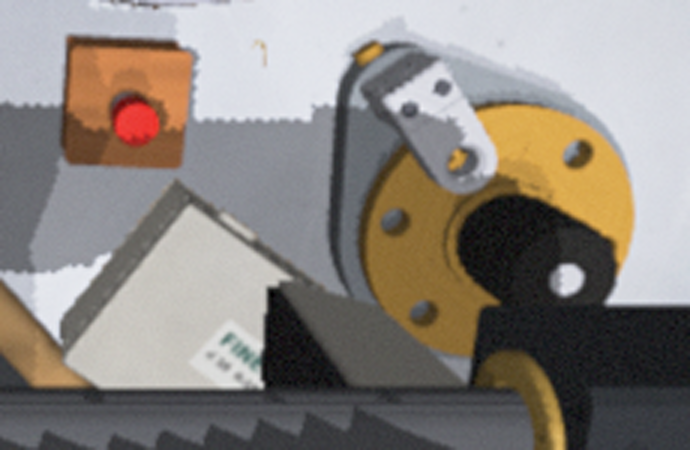

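```bash
python3 -m crank '[[[0.5,4.1,0],0,0],[[0,0,3.6],0,60],[[0,0,3.6],0,60],[[0,0,3.5],0,60],[[0,0,0],0,60]]'; python3 - <<'E'
from h import *
c=get_calibration("wrist");go([.4467,.0663,.049],-70)
im,d=get_image("wrist");cv2.imwrite("pics/w2.png",im[:,:,::-1])
E
```

```text
clock: 5.5
position: [0.4437, 0.0647, 0.1167]
ee_rot: [3.092, 0.545, -0.011]
force: [-1.1, -0.2, 0.2]
width: 0.771
t 5.5 pos [0.4437 0.0647 0.1167] yaw -70.0 tilt [-0.007  0.    -1.   ] F [-1.1 -0.2  0.2] T [-0.071  0.143 -0.007] w 71.0
tool shift cm [ 0.38 -0.05  6.76] turn -0.0
```

View pics/w2.png

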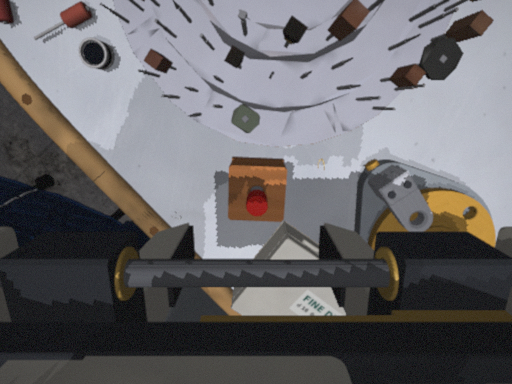

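```bash
python3 -m crank '[[[0.3,0,2],0,60],[[0,0,0],0,60],[[0,0,0],0,60]]'; python3 - <<'E'
from h import *
im,d=get_image("wrist");c=get_calibration("wrist");go([.4467,.0663,.049],-70)
hsv=cv2.cvtColor(im,cv2.COLOR_RGB2HSV)
m=(((hsv[...,0]<6)|(hsv[...,0]>174))&(hsv[...,1]>190)&(hsv[...,2]>90)).astype(np.uint8)
n,l,s,ce=cv2.connectedComponentsWithStats(m);
for i in range(1,n):
  if s[i,4]>80: print(s[i],ce[i],ray(c,*ce[i],.065))
cv2.imwrite("pics/w3.png",im[:,:,::-1])
E
```

```text
clock: 5.85
position: [0.4499, 0.0665, 0.1012]
ee_rot: [-3.094, -0.543, -0.002]
force: [-0.1, 0.3, -0.0]
width: 0.762
t 5.9 pos [0.4501 0.0665 0.1012] yaw -70.1 tilt [ 0.002 -0.    -1.   ] F [ 0.4 -0.4  0.3] T [-0.079  0.164  0.009] w 70.1
tool shift cm [-0.34 -0.09  5.22] turn -0.1
[245 212  23  22 356] [255.76685393 222.46910112] [0.44612231 0.06636684 0.065     ]
```

View pics/w3.png

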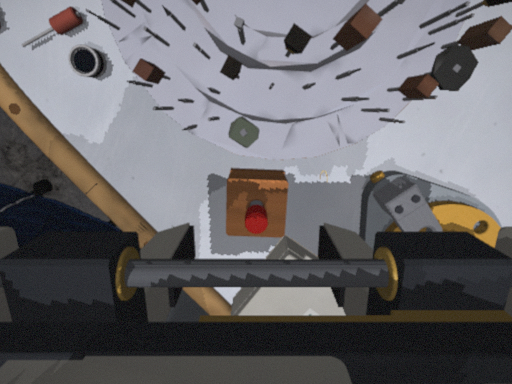

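```bash
python3 -m crank '[[[-0.35,-0.05,2.7],0,60],[[0,0,2.7],0,60],[[0,0,0],0,60],[[0,0,0],0,60]]'; python3 - <<'E'
from h import *
go([.4463,.0664,.0470],-70)
E
```

```text
clock: 6.3
position: [0.4462, 0.0655, 0.0468]
ee_rot: [-3.094, -0.542, -0.0]
force: [0.1, 0.5, 0.4]
width: 0.764
t 6.3 pos [0.4462 0.0655 0.0468] yaw -70.14 tilt [ 0. -0. -1.] F [0.1 0.5 0.4] T [-0.1    0.135 -0.005] w 70.3
tool shift cm [ 0.04 -0.08 -0.02] turn -0.1
```

Close on the head.

```bash
python3 -m crank '[[[0,-0.05,0],0,190],[[0,0,0],0,190],[[0,0,0],0,230],[[0,0,0],0,230],[[0,0,0],0,230]]' 10;python3 -m crank '[[[0,0,0],0,230],[[0,0,0],0,230]]' ; python3 - <<'E'
from h import *
go([.4463,.0664,.047],-70)
E
```

```text
clock: 6.8
position: [0.4458, 0.0661, 0.0459]
ee_rot: [-3.094, -0.542, -0.0]
force: [0.0, 0.1, 0.2]
width: 0.374
clock: 7.0
position: [0.4456, 0.066, 0.0457]
ee_rot: [3.094, 0.542, -0.0]
force: [-0.7, 0.7, -0.5]
width: 0.203
t 7.0 pos [0.4456 0.066  0.0457] yaw -70.14 tilt [-0.  0. -1.] F [-0.7  0.7 -0.5] T [-0.074  0.115  0.033] w 18.7
tool shift cm [ 0.08 -0.01 -0.13] turn -0.1
```

```bash
python3 -m crank '[[[0,0,0],0,230],[[0,0,0],0,230],[[0,0,0],0,230],[[0,0,0],0,230]]' 20; python3 -m crank '[[[0,0,-2],0,230],[[0,0,-3],0,230],[[0,0,-3],0,230],[[0,0,0],0,230]]'; python3 - <<'E'
from h import *
go([.473,-.0638,.12],-32.7)
im,d=get_image("wrist");cv2.imwrite("pics/w4.png",im[:,:,::-1])
E
```

```text
clock: 7.4
position: [0.4457, 0.0661, 0.0457]
ee_rot: [-3.094, -0.542, 0.0]
force: [0.6, 0.1, 0.7]
width: 0.158
clock: 7.8
position: [0.4477, 0.0664, 0.1286]
ee_rot: [-3.093, -0.541, -0.008]
force: [0.1, 0.3, -0.2]
width: 0.153
t 7.8 pos [0.4477 0.0664 0.1286] yaw -70.14 tilt [ 0.005 -0.    -1.   ] F [ 0.1  0.3 -0.2] T [-0.062  0.106 -0.022] w 14.1
tool shift cm [-2.05 13.1   0.85] turn -37.4
```

View pics/w4.png

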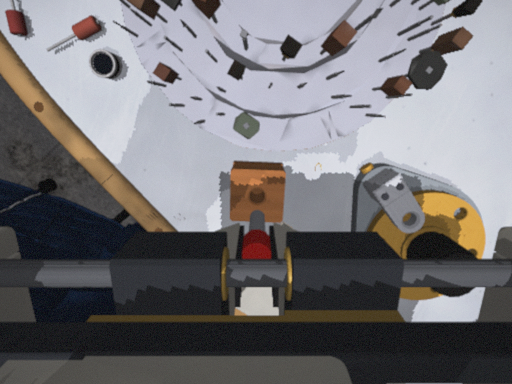

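```bash
python3 -m crank '[[[-0.5,3.2,0],0,230],[[-0.5,3.2,0],-7.5,230],[[0,0,0],-7.5,230],[[0,0,0],-7.5,230],[[0,0,0],-7.5,230]]'; python3 -m crank '[[[0,0,0],-7.4,230],[[0,0,0],0,230]]'; python3 - <<'E'
from h import *
go([.473,-.0638,.12],-32.7)
im,d=get_image("wrist");cv2.imwrite("pics/w5.png",im[:,:,::-1])
E
```

```text
clock: 8.35
position: [0.4572, 0.0022, 0.1246]
ee_rot: [-2.845, -1.331, 0.003]
force: [0.2, -0.5, -1.0]
width: 0.153
clock: 8.55
position: [0.4573, 0.0024, 0.1247]
ee_rot: [-2.755, -1.507, 0.002]
force: [-0.3, -0.1, -0.7]
width: 0.153
t 8.55 pos [0.4573 0.0024 0.1247] yaw -32.63 tilt [-0.001 -0.001 -1.   ] F [-0.3 -0.1 -0.7] T [-0.102  0.117 -0.035] w 14.1
tool shift cm [-4.72  4.89  0.47] turn 0.1
```

View pics/w5.png

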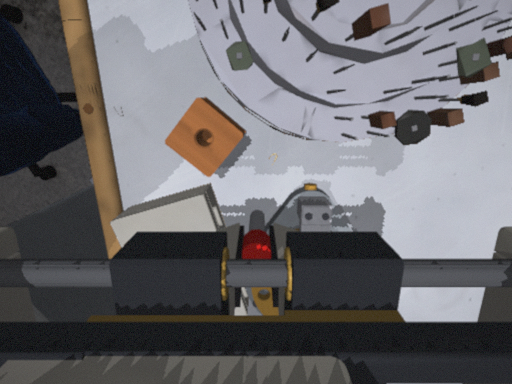

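```bash
python3 -m crank '[[[-2.3,2.4,0],0,230],[[-1.0,2.5,0],0,230],[[0,0,0],0,230],[[0,0,0],0,230]]'; python3 - <<'E'
from h import *
c=get_calibration("wrist");go([.473,-.0638,.12],-32.7);s,R,a=st()
im,d=get_image("wrist");cv2.imwrite("pics/w6.png",im[:,:,::-1])
crop(im,200,150,120,120,5,"pics/w6c.png")
E
```

```text
clock: 9.0
position: [0.481, -0.052, 0.1251]
ee_rot: [-2.76, -1.5, 0.002]
force: [0.2, 0.6, -0.8]
width: 0.15
t 9.0 pos [ 0.481  -0.052   0.1251] yaw -32.96 tilt [-0.001 -0.001 -1.   ] F [ 0.2  0.6 -0.8] T [-0.07   0.163  0.016] w 13.8
tool shift cm [-1.43 -0.03  0.52] turn -0.3
```

View pics/w6c.png

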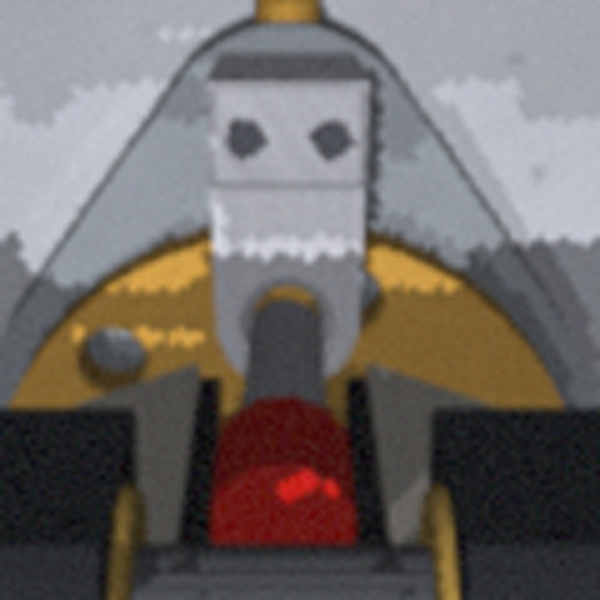

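```bash
cat > ov.py <<'E'
from h import *
import sys
def ov(hole,name,pinoff=(0,0),foot=None,u0=200,v0=150,k=5,sz=120):
    c=get_calibration("wrist");s,R,a=st();im,d=get_image("wrist")
    I=cv2.resize(im[v0:v0+sz,u0:u0+sz,::-1],None,fx=k,fy=k,interpolation=cv2.INTER_CUBIC)
    th=np.linspace(0,2*np.pi,60)
    def circ(C,r,col):
        p=[proj(c,np.array(C)+[r*np.cos(t),r*np.sin(t),0]) for t in th]
        p=(np.array(p)-[u0,v0]+.5)*k;cv2.polylines(I,[p.round().astype(int).reshape(-1,1,2)],True,col,1)
    for r in (.006,.008,.012):circ([hole[0],hole[1],.044],r,(0,255,0))
    T=s['position'];q=T+R@np.array([pinoff[0],pinoff[1],0]);fz=foot if foot else T[2]-.0357
    circ([q[0],q[1],fz],.003,(255,0,0));circ([q[0],q[1],fz+.003],.005,(255,0,0))
    circ([q[0],q[1],fz+.042],.008,(255,255,0));circ([q[0],q[1],fz+.06],.008,(255,255,0))
    cv2.imwrite(name,I)
    go([hole[0],hole[1],T[2]],-32.7)
if __name__=="__main__":ov([float(sys.argv[1]),float(sys.argv[2])],sys.argv[3],[float(sys.argv[4]),float(sys.argv[5])])
E
python3 ov.py .473 -.0638 pics/o1.png 0 0
```

```text
t 9.1 pos [ 0.4807 -0.0509  0.1253] yaw -32.78 tilt [-0.    -0.001 -1.   ] F [ 0.2  0.3 -0.5] T [-0.091  0.079 -0.026] w 13.7
tool shift cm [-1.5   0.05  0.01] turn -0.1
```

View pics/o1.png

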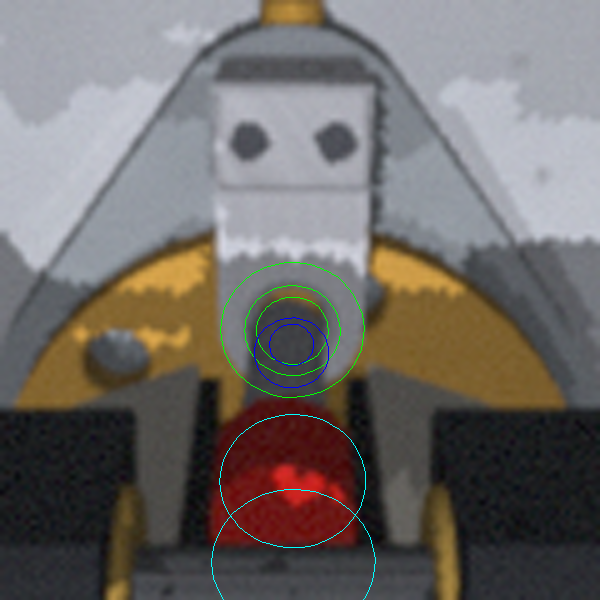

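```bash
python3 ov.py .473 -.0638 pics/o2.png .002 -.0008
```

```text
t 9.15 pos [ 0.4807 -0.0507  0.1254] yaw -32.73 tilt [-0.    -0.001 -1.   ] F [ 0.1  0.  -0.4] T [-0.062  0.056  0.03 ] w 14.0
tool shift cm [-1.52  0.06  0.01] turn -0.0
```

View pics/o2.png

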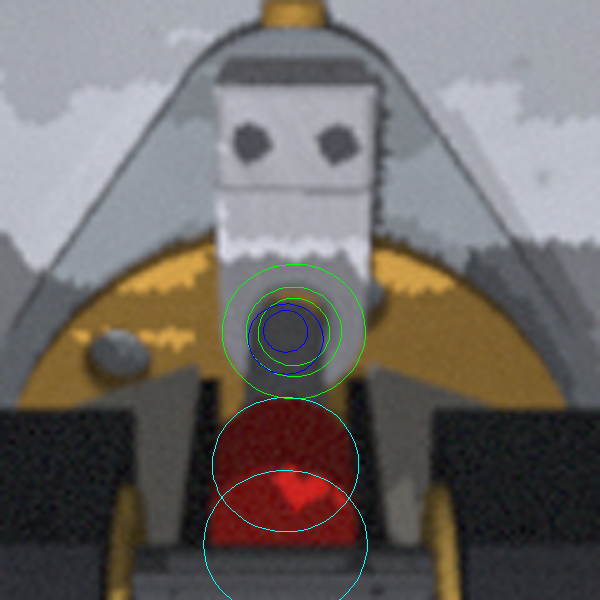

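```bash
python3 -m crank '[[[-1.65,0.1,0],0,230],[[0,0,1.5],0,230],[[0,0,1.8],0,230],[[0,0,0],0,230],[[0,0,0],0,230]]'; python3 ov.py .473 -.0638 pics/o3.png .002 -.0008
```

```text
clock: 9.65
position: [0.4727, -0.0664, 0.0929]
ee_rot: [-2.757, -1.505, 0.001]
force: [0.3, -0.8, -1.1]
width: 0.153
t 9.7 pos [ 0.4732 -0.0664  0.0933] yaw -32.75 tilt [ 0.  0. -1.] F [ 0.3 -0.3 -1.1] T [-0.101  0.095 -0.018] w 14.0
tool shift cm [ 0.21 -0.16  0.04] turn -0.0
```

View pics/o3.png

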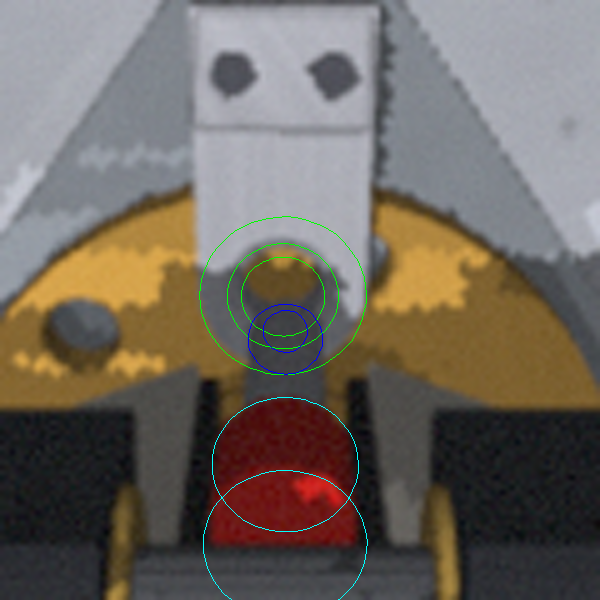

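```bash
python3 -m crank '[[[0.1,-0.05,0.8],0,230],[[0,0,0],0,230],[[0,0,0],0,230],[[0,0,0],0,230]]'; python3 ov.py .4735 -.0630 pics/o4.png .002 -.0008
```

```text
clock: 10.1
position: [0.4735, -0.0651, 0.0849]
ee_rot: [2.757, 1.505, 0.0]
force: [-0.2, -0.4, -0.3]
width: 0.152
t 10.15 pos [ 0.4735 -0.0651  0.0849] yaw -32.73 tilt [ 0.  0. -1.] F [-0.5  0.1 -0.4] T [-0.086  0.116 -0.029] w 14.3
tool shift cm [ 0.17 -0.12  0.  ] turn -0.0
```

View pics/o4.png

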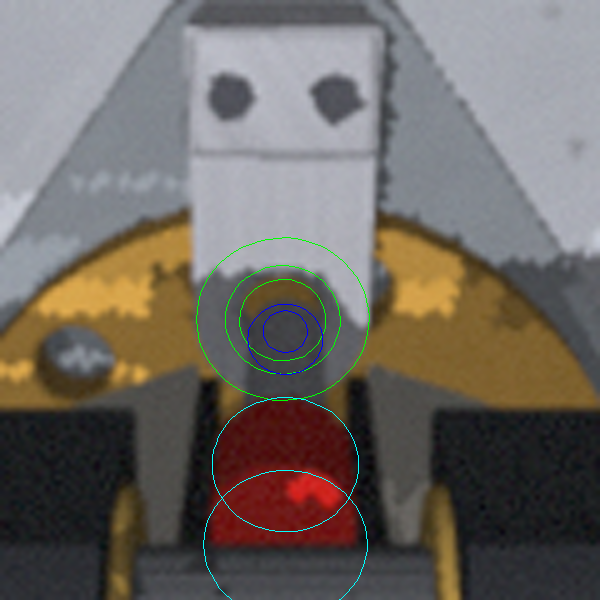

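```bash
python3 -m crank '[[[-0.03,-0.04,0.3],0,230],[[0,0,0.3],0,230],[[0,0,0.3],0,230],[[0,0,0.3],0,230],[[0,0,0],0,230]]'; python3 ov.py .4735 -.0630 pics/o5.png .002 -.0008
```

```text
clock: 10.65
position: [0.4726, -0.0651, 0.0722]
ee_rot: [-2.757, -1.505, 0.001]
force: [0.6, -0.3, 0.0]
width: 0.155
t 10.7 pos [ 0.4727 -0.0651  0.0724] yaw -32.74 tilt [-0. -0. -1.] F [-0.9  0.3 -0.4] T [-0.019  0.104  0.023] w 14.2
tool shift cm [ 0.22 -0.05  0.02] turn -0.0
```

View pics/o5.png

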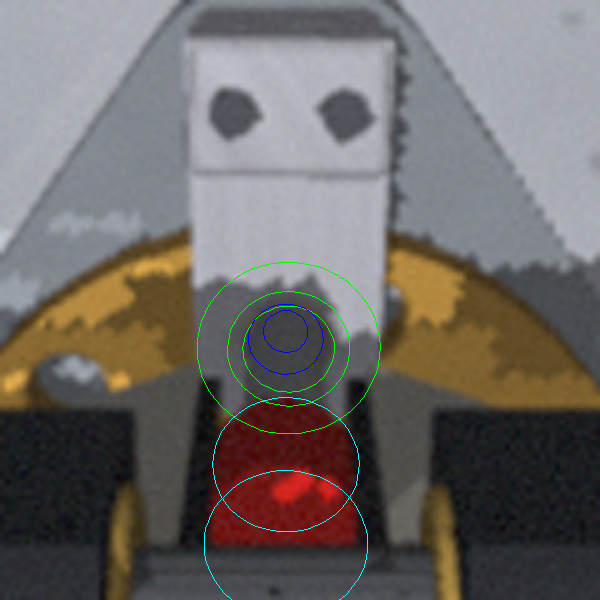

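```bash
python3 -m crank '[[[0,0,0.2],0,230],[[0,0,0.2],0,230],[[0,0,0.2],0,230],[[0,0,0],0,230],[[0,0,0],0,230]]'; python3 - <<'E'
from h import *
go([.4727,-.0651,.0637],-32.7)
E
```

```text
clock: 11.2
position: [0.4729, -0.0651, 0.0667]
ee_rot: [-2.757, -1.505, 0.0]
force: [0.7, 0.9, 0.2]
width: 0.154
t 11.2 pos [ 0.4729 -0.0651  0.0667] yaw -32.74 tilt [-0. -0. -1.] F [0.7 0.9 0.2] T [-0.11   0.123 -0.026] w 14.1
tool shift cm [-0.01 -0.02  0.3 ] turn -0.0
```

```bash
python3 -m crank '[[[0,0,0.1],0,230],[[0,0,0.1],0,230],[[0,0,0],0,230],[[0,0,0],0,230]]'; python3 - <<'E'
from h import *
go([.4727,-.0651,.0637],-32.7)
E
```

```text
clock: 11.6
position: [0.4729, -0.0651, 0.0647]
ee_rot: [-2.757, -1.505, 0.0]
force: [-0.3, -0.3, -0.2]
width: 0.154
t 11.6 pos [ 0.4729 -0.0651  0.0647] yaw -32.73 tilt [-0. -0. -1.] F [-0.3 -0.3 -0.2] T [-0.091  0.11   0.021] w 14.1
tool shift cm [-0.01 -0.02  0.1 ] turn -0.0
```

```bash
python3 -m crank '[[[0,0,0.05],0,225],[[0,0,0],0,205],[[0,0,0],0,195],[[0,0,0],0,170],[[0,0,0],0,150]]' 5; python3 -m crank '[[[0,0,0],0,150],[[0,0,0],0,150],[[0,0,0],0,150]]'; python3 ov.py .4735 -.0630 pics/o6.png .002 -.0008
```

```text
clock: 12.1
position: [0.473, -0.0651, 0.0643]
ee_rot: [2.757, 1.505, 0.0]
force: [-0.2, -0.6, 0.3]
width: 0.361
clock: 12.4
position: [0.473, -0.0651, 0.0643]
ee_rot: [2.757, 1.505, 0.0]
force: [-0.5, -0.4, 0.4]
width: 0.411
t 12.45 pos [ 0.4729 -0.0651  0.0642] yaw -32.74 tilt [ 0.  0. -1.] F [ 0.4  0.7 -0.5] T [-0.111  0.071 -0.02 ] w 37.8
tool shift cm [ 0.21 -0.07 -0.  ] turn -0.0
```

View pics/o6.png

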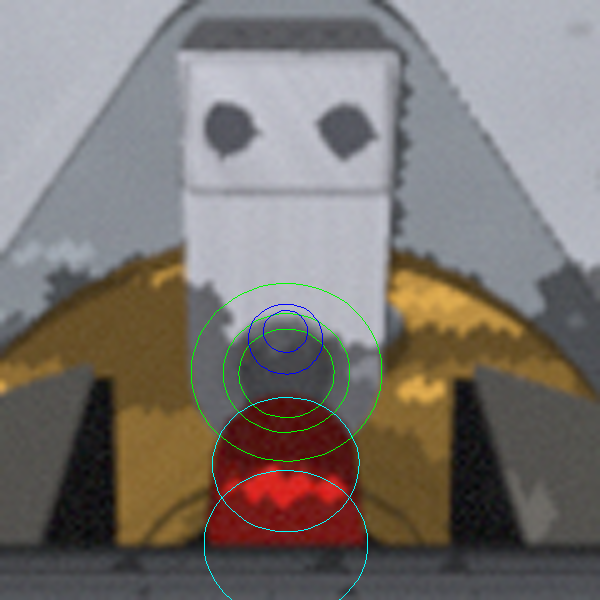

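```bash
python3 -m crank '[[[0,0,-2],0,150],[[0,0,-2.5],0,100],[[0,0,0],0,0],[[0,0,0],0,0],[[-2.2,0,0],0,0]]'; python3 -m crank '[[[-2.2,0,0],0,0],[[0,0,0],8,0],[[0,0,0],0,0],[[0,0,0],0,0]]';  python3 - <<'E'
from h import *
go([.4491,-.1007,.041],-42.7)
im,d=get_image("wrist");cv2.imwrite("pics/w7.png",im[:,:,::-1])
im,d=get_image("top");crop(im,190,130,140,105,5,"pics/t7.png")
E
```

```text
clock: 12.95
position: [0.462, -0.0815, 0.1086]
ee_rot: [-2.754, -1.511, -0.001]
force: [-0.2, -0.6, 0.9]
width: 0.712
clock: 13.35
position: [0.4489, -0.1017, 0.1086]
ee_rot: [-2.853, -1.315, 0.001]
force: [0.4, 0.1, -0.1]
width: 0.992
t 13.35 pos [ 0.4489 -0.1017  0.1086] yaw -40.51 tilt [-0.001 -0.001 -1.   ] F [ 0.4  0.1 -0.1] T [-0.125  0.127 -0.045] w 91.3
tool shift cm [ 0.09 -0.05  6.76] turn 2.2
```

View pics/w7.png

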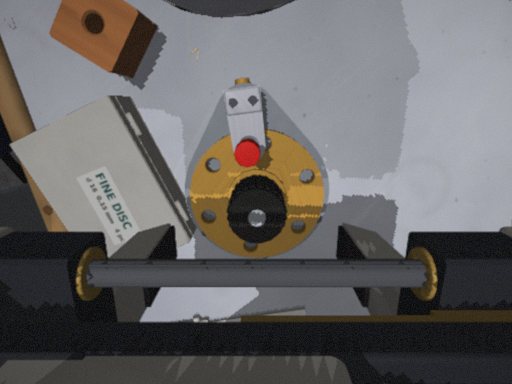

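View pics/t7.png

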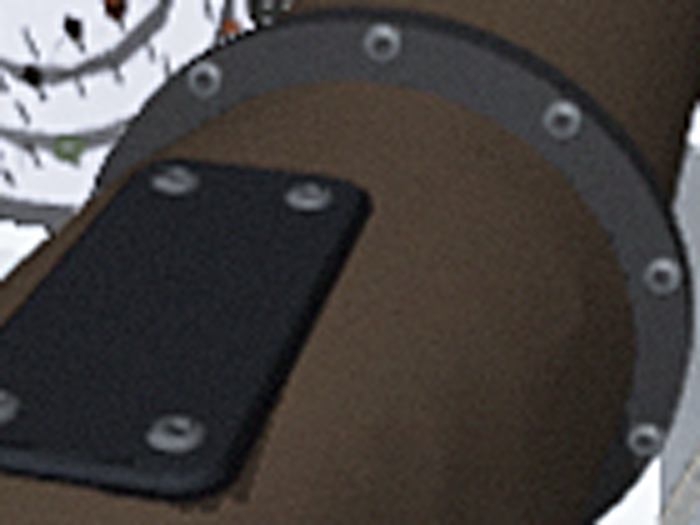

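```bash
python3 -m crank '[[[0.08,-0.05,0],0,88],[[0,0,0],0,88],[[0,0,0],0,88],[[0,0,0],0,88],[[0,0,0],0,88]]'; python3 - <<'E'
from h import *
go([.4491,-.1007,.041],-40.7)
E
```

```text
clock: 13.95
position: [0.4493, -0.1012, 0.1093]
ee_rot: [2.856, 1.31, 0.0]
force: [0.4, -0.4, 0.1]
width: 0.667
t 13.95 pos [ 0.4493 -0.1012  0.1093] yaw -40.73 tilt [ 0.  0. -1.] F [ 0.4 -0.4  0.1] T [-0.113  0.158  0.016] w 61.3
tool shift cm [ 0.02 -0.05  6.83] turn -0.0
```

```bash
python3 -m crank '[[[0,-0.05,2],0,88],[[0,0,2],0,88],[[0,0,1.5],0,88],[[0,0,1.1],0,88],[[0,0,0],0,88]]'; python3 - <<'E'
from h import *
go([.4491,-.1007,.041],-40.7)
im,d=get_image("wrist");cv2.imwrite("pics/w8.png",im[:,:,::-1])
E
```

```text
clock: 14.45
position: [0.4481, -0.1008, 0.0422]
ee_rot: [-2.855, -1.309, 0.003]
force: [0.2, 0.1, -0.2]
width: 0.654
t 14.45 pos [ 0.4481 -0.1008  0.0422] yaw -40.74 tilt [-0.001 -0.002 -1.   ] F [ 0.2  0.1 -0.2] T [-0.037  0.1    0.026] w 60.2
tool shift cm [0.07 0.07 0.12] turn -0.0
```

View pics/w8.png

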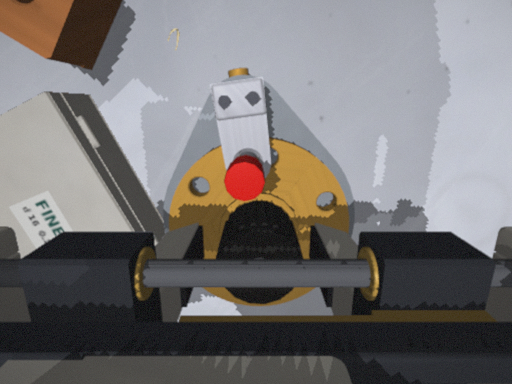

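```bash
python3 -m crank '[[[0,0.03,0],0,140],[[0,0,0],0,170],[[0,0,0],0,170],[[0,0,0],0,190],[[0,0,0],0,190]]' 5; python3 -m crank '[[[0,0,0],0,190],[[0,0,0],0,190],[[0,0,0],0,190]]';python3 - <<'E'
from h import *
go([.4491,-.1007,.041],-40.7)
E
```

```text
clock: 15.0
position: [0.4497, -0.1012, 0.0437]
ee_rot: [2.855, 1.309, 0.002]
force: [-0.6, -0.1, 5.8]
width: 0.435
clock: 15.3
position: [0.4497, -0.1012, 0.0437]
ee_rot: [2.855, 1.309, 0.002]
force: [-0.3, -0.1, 6.4]
width: 0.438
t 15.3 pos [ 0.4497 -0.1012  0.0437] yaw -40.74 tilt [ 0.001  0.001 -1.   ] F [-0.3 -0.1  6.4] T [-0.148  0.151 -0.025] w 40.3
tool shift cm [-0.   -0.08  0.27] turn -0.0
```

```bash
python3 -m crank '[[[0,0,-0.1],-2,190],[[0,0,0],-2,190],[[0,0,0],-2,190],[[0,0,0],-2,190],[[0,0,0],-2,190]]'; python3 - <<'E'
from h import *
go([.4491,-.1007,.041],-40.7)
im,d=get_image("wrist");cv2.imwrite("pics/w9.png",im[:,:,::-1])
E
```

```text
clock: 15.8
position: [0.4497, -0.1014, 0.0442]
ee_rot: [2.728, 1.557, 0.001]
force: [4.3, -2.7, -7.4]
width: 0.436
t 15.8 pos [ 0.4497 -0.1014  0.0442] yaw -30.57 tilt [ 0.     0.001 -1.   ] F [ 4.3 -2.7 -7.4] T [-0.589 -0.825 -0.029] w 40.1
tool shift cm [ 0.03 -0.09  0.32] turn 10.1
```

View pics/w9.png

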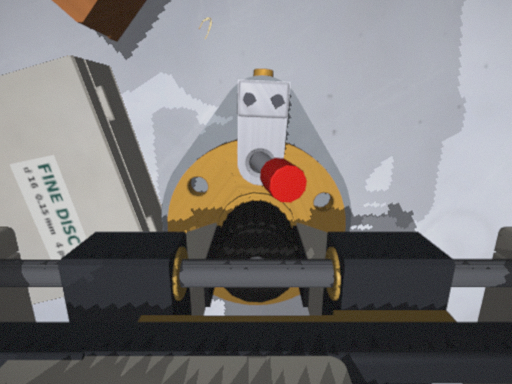

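```bash
python3 - <<'E'
from h import *
im,d=get_image("wrist");c=get_calibration("wrist");crop(im,170,100,190,150,4,"pics/w9c.png")
P=cloud(c,d);hsv=cv2.cvtColor(im,cv2.COLOR_RGB2HSV)
m=((hsv[...,0]<6)|(hsv[...,0]>174))&(hsv[...,1]>190);q=P[m&(d>0)];print(len(q),np.median(q,0),q.max(0),q.min(0));v,u=np.nonzero(m);print(ray(c,u.mean(),v.mean(),.085))
im,d=get_image("scene");crop(im,250,165,70,60,8,"pics/s9c.png")
E
```

```text
1416 [ 0.48114719 -0.0669209   0.08612041] [ 0.48934009 -0.05961914  0.08924281] [ 0.47236064 -0.07654054  0.07165275]
[ 0.48123525 -0.06715526  0.085     ]
```

View pics/w9c.png

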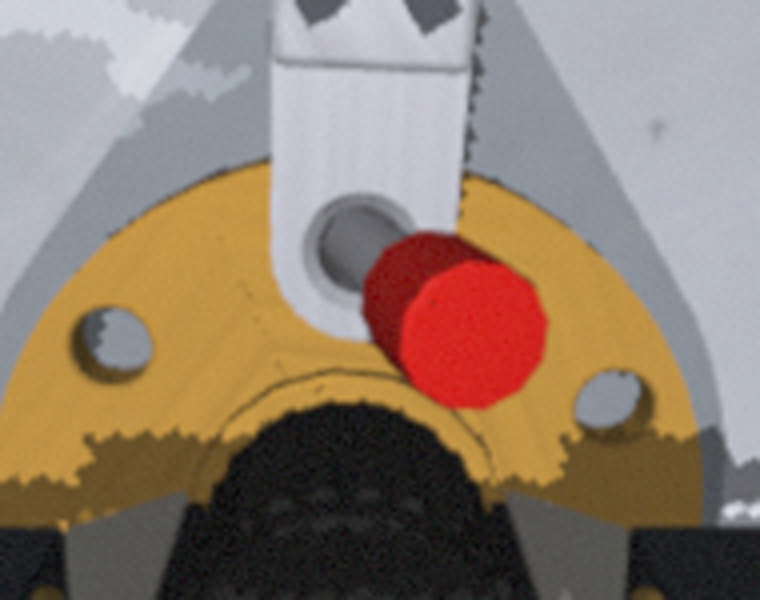

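View pics/s9c.png

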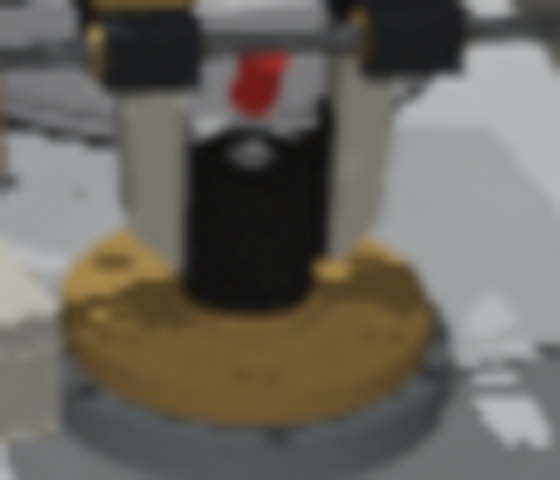

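```bash
python3 -m crank '[[[0,0,0],-1,190],[[0,0,0],-1,190],[[0,0,0],-1,190]]'; python3 - <<'E'
from h import *
go([.4491,-.1007,.041],-17.7)
im,d=get_image("wrist");c=get_calibration("wrist");crop(im,170,100,190,150,4,"pics/w10c.png")
ctr=np.array([.4491,-.1007])
f=lambda x,y:ray(c,170+x/4,100+y/4,.028)[:2]-ctr
E
```

```text
clock: 16.25
position: [0.4497, -0.1014, 0.0442]
ee_rot: [2.687, 1.627, 0.001]
force: [5.4, -2.7, -7.2]
width: 0.435
t 16.25 pos [ 0.4497 -0.1014  0.0442] yaw -27.61 tilt [ 0.     0.001 -1.   ] F [ 5.4 -2.7 -7.2] T [-0.649 -0.885 -0.062] w 40.0
tool shift cm [ 0.03 -0.09  0.32] turn -9.9
```

View pics/w10c.png

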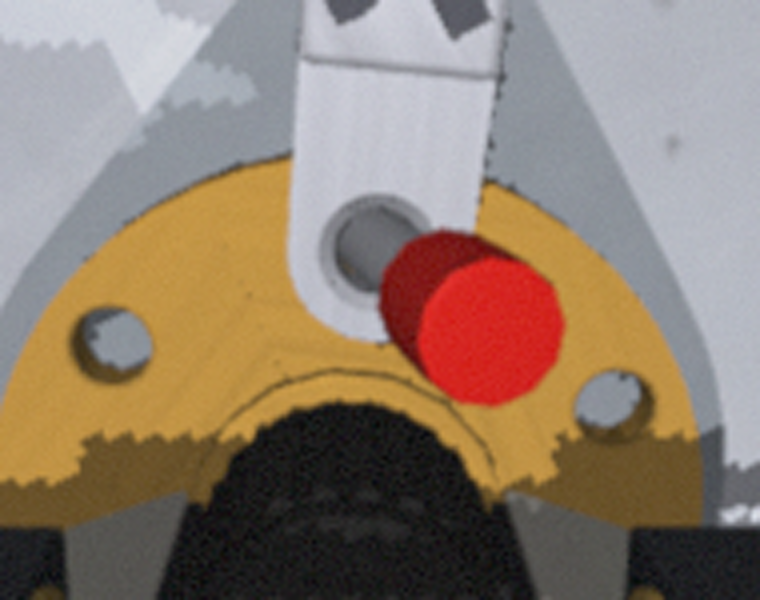

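```bash
python3 -m crank '[[[0,0,0],-1,190],[[0,0,0],-0.5,190],[[0,0,0],0,190]]'; python3 - <<'E'
from h import *
go([.4491,-.1007,.041],-17.7)
im,d=get_image("wrist");crop(im,170,100,190,150,4,"pics/w11c.png")
E
python3 -m crank '[[[0,0,0],-0.5,190],[[0,0,0],-0.5,190],[[0,0,0],0,190]]'; python3 - <<'E'
from h import *
go([.4491,-.1007,.041],-17.7)
im,d=get_image("wrist");crop(im,170,100,190,150,4,"pics/w12c.png")
E
```

```text
clock: 16.6
position: [0.4497, -0.1014, 0.0442]
ee_rot: [2.665, 1.661, 0.001]
force: [5.2, -2.2, -7.2]
width: 0.433
t 16.6 pos [ 0.4497 -0.1014  0.0442] yaw -26.13 tilt [ 0.     0.001 -1.   ] F [ 5.2 -2.2 -7.2] T [-0.587 -0.885  0.03 ] w 39.8
tool shift cm [ 0.03 -0.09  0.32] turn -8.4
clock: 16.95
position: [0.4498, -0.1014, 0.0442]
ee_rot: [2.651, 1.684, 0.001]
force: [5.3, -2.6, -7.1]
width: 0.433
t 16.95 pos [ 0.4498 -0.1014  0.0442] yaw -25.14 tilt [ 0.     0.001 -1.   ] F [ 5.3 -2.6 -7.1] T [-0.575 -0.873 -0.026] w 39.8
tool shift cm [ 0.03 -0.09  0.32] turn -7.4
```

View pics/w12c.png

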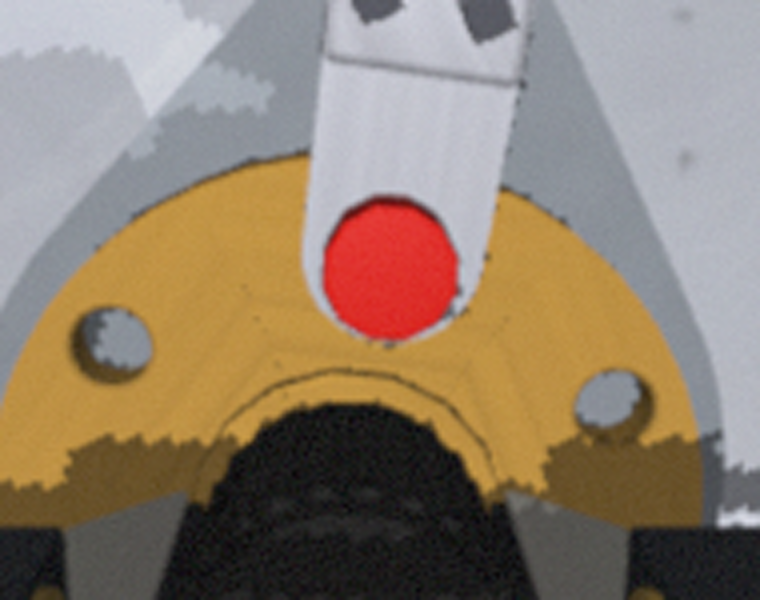

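The pin has dropped and stands upright, with its head at about (390,268) in the crop. I'll release the knob and measure the head height.

```bash
python3 -m crank '[[[0,0,0],0,180],[[0,0,0],0,150],[[0,0,0],0,110],[[0,0,0],0,88],[[0,0,0],0,88]]'; python3 -m crank '[[[0,0,-2],0,88],[[0,0,-2.5],0,88],[[0,0,-2],0,88],[[0,0,0],0,88],[[0,0,0],0,88]]'; python3 - <<'E'
from h import *
go([.4737,-.0635,.11],-32.7)
im,d=get_image("wrist");c=get_calibration("wrist");cv2.imwrite("pics/w13.png",im[:,:,::-1])
P=cloud(c,d);hsv=cv2.cvtColor(im,cv2.COLOR_RGB2HSV)
m=((hsv[...,0]<6)|(hsv[...,0]>174))&(hsv[...,1]>190)&(d>0);m[:100]=0
n,l,s,ce=cv2.connectedComponentsWithStats(m.astype(np.uint8));
for i in range(1,n):
  if s[i,4]>80: print(s[i],ce[i],ray(c,*ce[i],.066),np.median(P[l==i],0))
E
```

```text
clock: 17.5
position: [0.4487, -0.1008, 0.0442]
ee_rot: [-2.652, -1.683, 0.001]
force: [0.2, 0.2, 1.1]
width: 0.632
clock: 18.0
position: [0.4491, -0.1008, 0.1093]
ee_rot: [-2.653, -1.683, -0.001]
force: [-0.9, 0.4, -0.4]
width: 0.655
t 18.0 pos [ 0.4491 -0.1008  0.1093] yaw -25.2 tilt [ 0.001  0.    -1.   ] F [-0.9  0.4 -0.4] T [-0.15   0.092  0.006] w 60.3
tool shift cm [ 4.42  0.64 -0.07] turn 7.5
[255 137  21  23 378] [265.10582011 148.27777778] [ 0.47306594 -0.06039675  0.066     ] [ 0.47313042 -0.06013301  0.06813755]
```

View pics/w13.png

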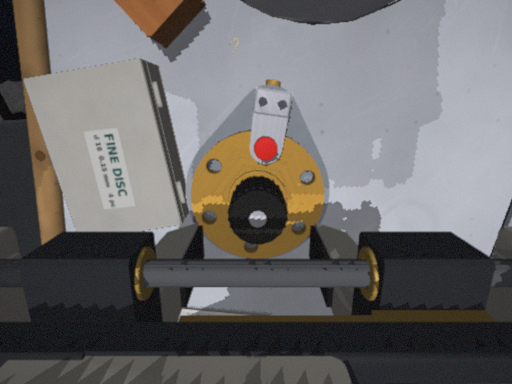

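```bash
python3 -m crank '[[[0,0,0],7.5,255],[[2.2,0,0],0,255],[[2.2,0,0],0,255],[[0,0,0],0,255],[[0,0,0],0,255]]' 20; python3 -m crank '[[[0,0,0],0,255],[[0,0,0],0,255],[[0,0,0],0,255],[[0,0,0],0,255],[[0,0,0],0,255]]';  python3 - <<'E'
from h import *
go([.4732,-.064,.073],-32.7)
im,d=get_image("wrist");cv2.imwrite("pics/w14.png",im[:,:,::-1])
E
```

```text
clock: 18.55
position: [0.4722, -0.0639, 0.1083]
ee_rot: [-2.756, -1.507, 0.003]
force: [-1.2, 0.2, -0.1]
width: 0.272
clock: 19.05
position: [0.4729, -0.0642, 0.1093]
ee_rot: [-2.758, -1.505, -0.0]
force: [0.3, 0.8, 0.0]
width: 0.007
t 19.05 pos [ 0.4729 -0.0642  0.1093] yaw -32.75 tilt [ 0.  0. -1.] F [0.3 0.8 0. ] T [-0.064  0.095 -0.023] w 0.6
tool shift cm [0.04 0.02 3.63] turn -0.1
```

View pics/w14.png

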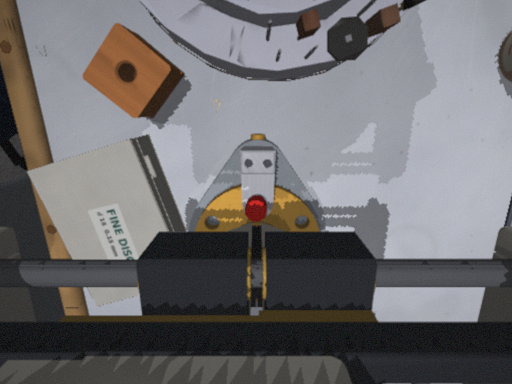

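```bash
python3 -m crank '[[[0.02,0.02,1.8],0,255],[[0,0,1.7],0,255],[[0,0,0],0,255],[[0,0,0],0,255]]';  python3 - <<'E'
from h import *
go([.4732,-.064,.070],-32.7)
im,d=get_image("wrist");crop(im,190,140,130,120,5,"pics/w15.png")
E
```

```text
clock: 19.5
position: [0.4731, -0.0641, 0.0744]
ee_rot: [-2.757, -1.505, 0.001]
force: [-0.2, -0.1, -0.8]
width: 0.008
t 19.5 pos [ 0.4731 -0.0641  0.0744] yaw -32.74 tilt [-0.    -0.001 -1.   ] F [-0.2 -0.1 -0.8] T [-0.103  0.078  0.057] w 0.8
tool shift cm [0.02 0.01 0.44] turn -0.0
```

View pics/w15.png

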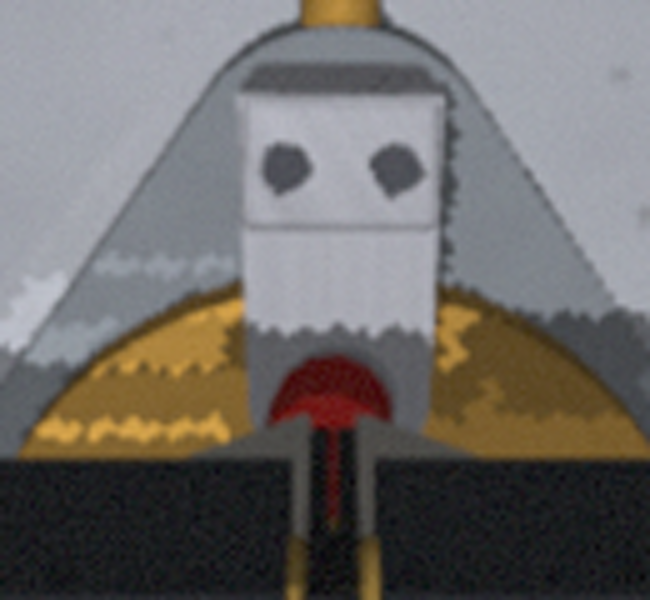

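```bash
python3 -m crank '[[[0,0,0.15],0,255],[[0,0,0.1],0,255],[[0,0,0.1],0,255],[[0,0,0],0,255]]'; python3 -m crank '[[[0,0,0.05],0,255],[[0,0,0.05],0,255],[[0,0,0],0,255]]';python3 -m crank '[[[0,0,0.05],0,255],[[0,0,0.05],0,255],[[0,0,0],0,255]]'
```

```text
clock: 19.95
position: [0.4732, -0.064, 0.0708]
ee_rot: [2.757, 1.506, 0.0]
force: [-0.7, 0.1, 0.6]
width: 0.004
clock: 20.25
position: [0.4732, -0.064, 0.0697]
ee_rot: [-2.757, -1.505, 0.0]
force: [-0.3, 0.4, 0.5]
width: 0.006
clock: 20.55
position: [0.4734, -0.064, 0.0688]
ee_rot: [2.757, 1.505, 0.0]
force: [-0.1, 0.3, 1.3]
width: 0.006
```

```bash
python3 -m crank '[[[0,0,0.05],0,255],[[0,0,0.05],0,255],[[0,0,0],0,255]]'; python3 -m crank '[[[0,0,0.05],0,255],[[0,0,0.05],0,255],[[0,0,0],0,255]]';python3 -m crank '[[[0,0,0.05],0,255],[[0,0,0.05],0,255],[[0,0,0],0,255]]'
```

```text
clock: 20.85
position: [0.4732, -0.064, 0.0677]
ee_rot: [-2.757, -1.505, -0.0]
force: [0.3, -0.1, 1.9]
width: 0.005
clock: 21.15
position: [0.4732, -0.064, 0.0667]
ee_rot: [-2.757, -1.505, 0.0]
force: [0.3, 0.3, 2.0]
width: 0.006
clock: 21.45
position: [0.4732, -0.064, 0.0657]
ee_rot: [2.757, 1.505, -0.0]
force: [-0.3, 0.3, 2.3]
width: 0.007
```

```bash
python3 -m crank '[[[0,0,0.05],0,255],[[0,0,0.05],0,255],[[0,0,0],0,255]]'; python3 -m crank '[[[0,0,0.05],0,255],[[0,0,0.05],0,255],[[0,0,0],0,255]]';python3 -m crank '[[[0,0,0.05],0,255],[[0,0,0],0,255]]';python3 -m crank '[[[0,0,0.05],0,255],[[0,0,0],0,255]]'
```

```text
clock: 21.75
position: [0.4732, -0.064, 0.0647]
ee_rot: [2.757, 1.505, 0.0]
force: [-0.0, -0.9, 1.8]
width: 0.004
clock: 22.05
position: [0.4732, -0.0641, 0.0637]
ee_rot: [2.757, 1.505, -0.0]
force: [0.5, -1.3, 3.1]
width: 0.007
clock: 22.25
position: [0.4732, -0.0641, 0.0632]
ee_rot: [2.757, 1.505, 0.0]
force: [-0.4, -1.8, 4.7]
width: 0.004
clock: 22.45
position: [0.4733, -0.0641, 0.0628]
ee_rot: [2.757, 1.505, 0.0]
force: [0.1, -1.1, 4.6]
width: 0.007
```

```bash
python3 -m crank '[[[0,0,0.05],0,255],[[0,0,0],0,255]]';python3 -m crank '[[[0,0,0.05],0,255],[[0,0,0],0,255]]'; python3 -m crank '[[[0,0,0.05],0,255],[[0,0,0],0,255]]'
```

```text
clock: 22.65
position: [0.4735, -0.0642, 0.0624]
ee_rot: [2.757, 1.505, 0.001]
force: [-1.6, -2.0, 7.2]
width: 0.006
clock: 22.85
position: [0.4736, -0.0643, 0.0622]
ee_rot: [2.757, 1.505, 0.001]
force: [-0.8, -2.7, 11.4]
width: 0.004
clock: 23.05
position: [0.4738, -0.0644, 0.0619]
ee_rot: [2.757, 1.504, 0.002]
force: [-2.4, -2.7, 13.2]
width: 0.005
```

```bash
python3 -m crank '[[[0,0,-0.2],0,255],[[0,0,-2],0,255],[[0,0,-3],0,255],[[-2.2,0,-1],0,255],[[-2.2,0,0],0,255]]'; python3 -m crank '[[[0,0,0],0,255],[[0,0,0],0,255]]'; python3 - <<'E'
from h import *
go([.4732,-.064,.073],-32.7)
im,d=get_image("wrist");c=get_calibration("wrist");crop(im,170,80,190,150,4,"pics/w16.png")
P=cloud(c,d);hsv=cv2.cvtColor(im,cv2.COLOR_RGB2HSV)
m=((hsv[...,0]<6)|(hsv[...,0]>174))&(hsv[...,1]>190)&(d>0)
n,l,s,ce=cv2.connectedComponentsWithStats(m.astype(np.uint8));
for i in range(1,n):
  if s[i,4]>80: print(s[i],ce[i],ray(c,*ce[i],.062),np.median(P[l==i],0))
m=(abs(P[...,0]-.485)<.006)&(abs(P[...,1]+.042)<.006);print("arm/bracket z",np.median(P[m],0))
im,d=get_image("scene");crop(im,250,165,70,60,8,"pics/s16.png")
E
```

```text
clock: 23.55
position: [0.4497, -0.1014, 0.1243]
ee_rot: [2.755, 1.508, 0.003]
force: [-0.4, -0.5, 0.1]
width: 0.006
clock: 23.75
position: [0.4485, -0.1014, 0.1229]
ee_rot: [-2.758, -1.503, 0.001]
force: [0.8, 1.5, 0.0]
width: 0.007
t 23.75 pos [ 0.4485 -0.1014  0.1229] yaw -32.81 tilt [-0.    -0.001 -1.   ] F [0.8 1.5 0. ] T [-0.025  0.096 -0.04 ] w 0.7
tool shift cm [4.48 0.05 4.99] turn -0.1
[247 134  20  20 312] [256.67628205 143.2275641 ] [ 0.47429366 -0.06014764  0.062     ] [ 0.47427685 -0.06012886  0.06209695]
arm/bracket z [ 0.48820059 -0.03838989  0.2809888 ]
```

View pics/w16.png

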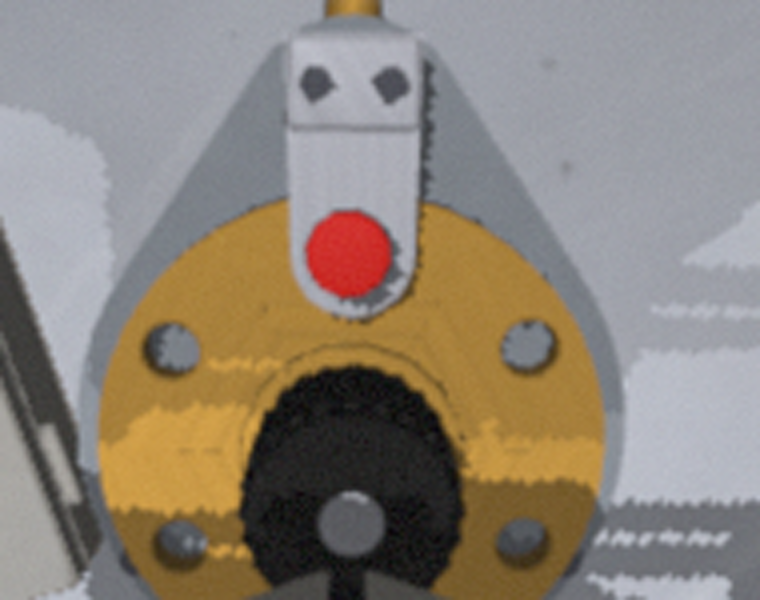

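View pics/s16.png

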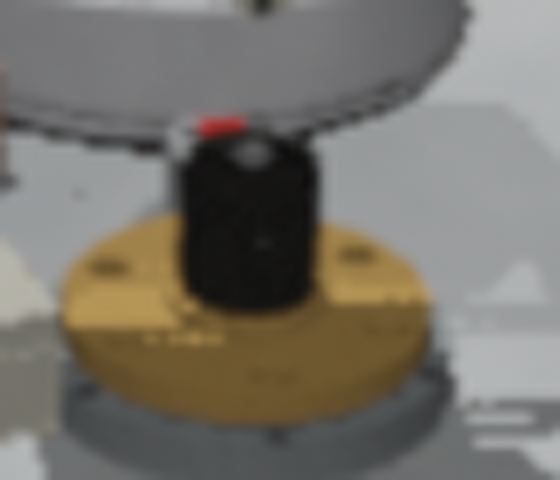

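```bash
python3 - <<'E'
from h import *
c=get_calibration("wrist");A=[]
for k in range(3):
  im,d=get_image("wrist");P=cloud(c,d)
  f=lambda x0,x1,y0,y1:np.median(P[80+y0//4:80+y1//4,170+x0//4:170+x1//4].reshape(-1,3)[:,2])
  A.append([f(325,375,225,280),f(300,410,145,200),f(200,280,290,330),f(335,370,510,540),f(620,700,160,220)])
print("head,arm,collar,knob,bench",np.array(A).round(4))
im,d=get_image("top");c=get_calibration("top")
P=cloud(c,d);hsv=cv2.cvtColor(im,cv2.COLOR_RGB2HSV)
crop(im,190,130,140,105,5,"pics/t16.png")
E
```

```text
head,arm,collar,knob,bench [[ 0.0621  0.0441  0.0281  0.0764  0.    ]
 [ 0.0619  0.0441  0.0281  0.0763 -0.    ]
 [ 0.062   0.044   0.0281  0.0762 -0.0001]]
```

```bash
python3 -m crank '[[[0,0,-3],0,255],[[0,0,-2],0,255],[[0,0,0],0,255],[[0,0,0],0,255]]'; python3 - <<'E'
from h import *
im,d=get_image("scene")
for l in ["hammer","caliper","loupe"]:
    for r in look_for(l,"scene")[:1]:print(l,r['score'],r['location'])
print(workorder.sign_off())
E
```

```text
clock: 24.45
position: [0.4496, -0.1007, 0.1732]
ee_rot: [2.757, 1.506, 0.001]
force: [-0.1, -0.1, -0.4]
width: 0.005
caliper 0.93 [0.309, -0.1861, -0.0006]
loupe 0.47 [0.5033, 0.2225, 0.0105]
the job is handed in; nothing more can be done
None
```

The index pin is locked fully home in the fixture, and the job was handed in at about 24.5 s of the 67 s allowed. `sign_off()` gives no verdict.

**What I did**
- I took the pin from its block and stood it in the guide hole with its foot on the collar.
- I gripped the knob at 5 N and turned the collar about 15° counter-clockwise until the pin dropped in.
- I let go of the knob, then pressed the pin down with the shut fingers. The ball resisted with about 2–5 N, and I stopped at 13 N with the head on the arm.

**Last checks**
- **Seating:** three wrist depth readings put the head top at 62 mm and the guide arm at 44 mm, so the head sits on the arm. The collar read 28 mm and the bench 0, as they should.
- **Robot:** it was raised clear of the fixture and touching nothing when I handed in.
- **Bystanders:** the calipers and loupe were found about where they started, within the networks' accuracy. The hammer was not detected in the last picture, but the arm never went near it.

**Disagreements along the way**
- The pin leaned about 10° in the guide while the collar turned, and came upright again when it dropped.
- Just after the drop the wrist depth read the head about 2 mm low (68 mm instead of 70 mm).
- The wrist camera's horizontal position for the pin was a few millimetres off the arm's own. I therefore lined up on the pin and hole within the same picture.

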